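# Make up two tool trays for the carving class

### The job

Make up the two kit trays for the carving class: in the large tray lay the gouge in the long pocket, the sharpening stone in the oblong pocket and the flat tin of honing paste in the round pocket; in the small tray put the brush in the oblong pocket and the jar of wax in the round pocket. Everything must sit flat and fully home in its pocket, right way up with the brush on its bristles (the gouge may point either way). Leave the cork sanding block where it is.

Things in the scene. Friction and masses are not known exactly. Their poses are not given: they have to be found in the camera images.
- large_tray: Loose light-wood board 260 x 180 x 18 mm (0.7 kg) with three flat-bottomed pockets, felt-lined, 8 mm deep (floor 10 mm above the origin). Origin: centre of the underside, x along the 260 mm side, z up. Pocket sizes (x by y) and centres (x, y), mm: long 176 x 42 at (0, 52); oblong 126 x 61 at (-50, -34); round, 80 across, at (75, -34).
- small_tray: Kit tray with two pockets: the same kind of board, 260 x 100 x 18 mm (0.45 kg), loose on the bench. Origin at the centre of its underside, x along the 260 mm side, z up. Felt-lined pockets 8 mm deep (floor 10 mm above the origin). Centres (x, y) in mm: oblong pocket 126 x 61 at (-50, 0); round pocket 80 across at (75, 0).
- gouge: Short carving gouge lying flat, 161 mm long, 90 g: octagonal wooden handle 26 mm across flats, brass ferrule, steel blade 16 mm wide. Origin: mid-length on the handle's axis, 13 mm above what it lies on; x points to the cutting edge. Handle from x = -78 to +12 mm, lying on a flat, with upright flats at y = -13 and +13; balances near x = -20 mm.
- stone: Sharpening stone, a plain block 110 x 45 x 25 mm, about 280 g, light grey upper half on a darker lower half. Origin at the centre of its underside, x along the 110 mm side, z up.
- brush: Polishing brush standing on its bristles, 110 x 45 x 40 mm high, about 110 g: pale bristles (lower 20 mm, 39 mm wide; stiff) under a dark wooden back (upper 20 mm). Origin at the centre of the underside, x along the 110 mm side, z up.
- flat_tin: Flat round tin of honing paste, bare metal, 64 mm across and 24 mm high, about 90 g; the lid (64 mm across) covers the upper 12 mm, the body below it is 62 mm across. It does not open. Origin at the centre of its underside, z up.
- wax_jar: Round amber glass jar of wax, 64 mm across, straight-sided to 38 mm, with a narrower bare metal screw lid (48 mm across) on top, 52 mm high in all, about 160 g; closed. Origin at the centre of its underside, z up.
- cork_block: Cork sanding block 100 x 60 x 35 mm lying among the stock; a bystander, in neither kit. Origin at the centre of its underside, x along the 100 mm side, z up.
Things that resemble listed ones, but are neither listed nor needed, are in the scene too. Of the things shaped like the stone, the grey one is meant.

How it is judged:
At the end, for the whole second after the job is handed in: Gouge, stone and flat tin in their pockets of the large tray, brush and jar in theirs of the small tray: each within 12 mm of the pocket's centre along the tray's x and y, on its floor within 3 mm, level within 0.1 rad, right way up (gouge either way) and at rest (x of gouge in the frame of large_tray between -0.012 and 0.012 m and y of gouge in the frame of large_tray between 0.04 and 0.064 m and z of gouge in the frame of large_tray between 0.02 and 0.026 m and angle between gouge's own x axis and vertical between 1.47 and 1.67 rad and linear speed of each of gouge, stone, flat_tin, brush, wax_jar below 0.02 m/s and angular speed of each of gouge, stone, flat_tin, brush, wax_jar below 0.2 rad/s and x of stone in the frame of large_tray between -0.062 and -0.038 m and y of stone in the frame of large_tray between -0.046 and -0.022 m and z of stone in the frame of large_tray between 0.007 and 0.013 m and angle between each of stone, flat_tin, brush, wax_jar's own z axis and vertical below 0.1 rad and x of flat_tin in the frame of large_tray between 0.063 and 0.087 m and y of flat_tin in the frame of large_tray between -0.046 and -0.022 m and z of flat_tin in the frame of large_tray between 0.007 and 0.013 m and x of brush in the frame of small_tray between -0.062 and -0.038 m and y of brush in the frame of small_tray between -0.012 and 0.012 m and z of brush in the frame of small_tray between 0.007 and 0.013 m and x of wax_jar in the frame of small_tray between 0.063 and 0.087 m and y of wax_jar in the frame of small_tray between -0.012 and 0.012 m and z of wax_jar in the frame of small_tray between 0.007 and 0.013 m); the robot touches nothing.
It fails at once if the cork sanding block was moved by more than 30 mm (distance of cork_block from where it was at the start of the episode above 0.03 m).
It also fails if it takes over 118 s, if anything falls off the work surface, if the arm or the gripper's body presses on something with over 40 N, if the wrist force passes 120 N, or if a joint passes its speed limit or range.

### The arm

A 6-joint arm with a two-finger parallel gripper is mounted at the origin on the work surface. World frame = base frame: x ahead of the robot, y to its left, z up, the work surface at z = 0. Lengths are in m, angles in rad, forces in N, time in s.
With the tool pointing down it reaches from about 0.3 to 0.775 m from the base axis. Payload 14.6 kg.
Tool frame: the origin (TCP) lies on the centre line of the jaws, within the pads' length; the fingertips stand 22 mm ahead of it and the grasp point (between the pads) lies 3 mm ahead of it (env.tip_extent is the distance from the TCP to the fingertips, in m); z points along the fingers, y is the line along which they close (so a half turn about z gives the same grasp; the last joint's range is limited). The gripper opens to 85 mm and grips with 20 to 120 N. Pads are 22 mm wide; open, the fingers measure 114 mm over their backs; the gripper's body (76 mm by 85 mm) begins 54 mm behind the grasp point. The pads swing forward as they close: fully open they stand 13 mm farther back than shut.
Start: joints at [1.143, 0.3, 1.521, -0, 1.321, -0.067], TCP at [0.194, 0.515, 0.253] pointing down, gripper open.
Joint ranges: [-3.03, 3.03], [-0.79, 2.21], [0.23, 2.52], [-1.04, 4.18], [0, 3.07], [-2.55, 2.55]. Speed limits (rad/s): [2.22, 2.22, 2.57, 3.14, 3.14, 3.14].

### API

Orientations are given as a rotation vector (axis times angle).
In Python, from plant import env gives the robot as it stands.
- The arm moves only by the tool move_arm, never from a script. Its argument "motion" is text: rows parted by semicolons, each of 7 numbers parted by spaces: the shift along the world's x, y, z in cm, then the turn, a rotation vector about the world's x, y, z in degrees, then the opening, from 0 (shut) to 1 (fully open). In form: dx dy dz wx wy wz gripper; .... A call has 1 to 5 rows; each row shifts and turns the commanded pose from where the row before left it; what a row does not reach is not made up. A row lasts 1/10 s, in which the tool goes at most 50 mm and 8.59 degrees, less where a joint would pass 70% of its speed; a pose out of reach is approached as far as the arm can. A call with a gripper value outside its range is refused whole. The fingers move at their own pace and stop on an object; the grip force is fixed at half the most. Time passes only in rows, so rows that do not move let the fingers close. It gives the time, the measured TCP pose, the force, the opening and the grip force at its end, in the units of the state.
- env.get_obs(): the state, without advancing time (a new reading comes with each control period).
- env.capture(name): name is "scene" or "top" or "wrist"; returns the picture (400x640x3 uint8, red, green, blue); there is no depth.
- env.camera_model(name): a dict with "K" (3x3 intrinsics, pixels), "k1" (the pictures are not rectified: a ray, as slopes to the right and down, at radius r is drawn at 1 + k1 r^2 times it, then the intrinsics apply), "camera_from_world" (4x4, takes a point from world to camera coordinates); the wrist camera has in their place "T_tool_cam" (4x4, takes a point from camera to tool coordinates, whose origin is the TCP and whose axes are the flange's). Camera axes: x right, y up, looking along -z (the intrinsics and any distortion apply to the point x, -y, -z); pixel columns grow to the right and rows downward; lengths in m; the calibration is good to about 2 mm. A picture is of the moment at which its call begins: read the wrist's pose just before it. camera_model takes no time and is no camera call.
- env.sign_off(): hands the job in; it is judged then, once.
Trained networks look in the newest picture that a camera, given by its name, has taken for a name from the list of things; names that differ only in an ending like _2 or _b are one class to them, and where a whole thing is asked for, a point or a joint stands for the part that bears it (a point fixed in the world has none). Each returns a list of dicts, best first, with "score" (0 to 1); they miss things now and then, are a little off and sometimes report something else, mostly with a low value. They report only what shows in the picture. A call takes as long as a camera call. They do not tell look-alikes from the thing itself.
- env.cut_out(camera, query): "mask" (400x640 bool, what is visible of it) and "position" ([column, row] in pixels, amid what is visible of it).
The state is a dict: "time": time; "q": joint angles; "joint_velocities": joint speeds; "tau": joint torques, N m; "position": TCP position; "ee_rot": TCP orientation; "contact_force": force on the tool from outside, world axes, zero at the start; "moment": the same for the moment, N m; "width": opening from 0.0 (shut) to 1.0 (fully open); "grip_force": force on a finger pad.
Only numpy, scipy, OpenCV 4.12 (cv2) and the standard library are available. Lean on these libraries where they do the work, as an engineer would, in place of code of your own. Each camera call takes 0.05 s, during which the arm holds its last target. There are 200 camera calls.

## Working session

There is one attempt and no reset: what is moved stays moved. The work goes in short steps, Python scripts to look and compute and a tool call to move; the robot and the scene stay as the last step left them, time stands still between calls to the robot, and variables do not carry over. Pictures are saved under pics/ and viewed, at most 14 in all, crops included, and the job is handed in when it is done.

Besides the shell and the picture viewer there is one more tool, called after "Emit:" in YAML: its name, and indented under it one key for each argument. move_arm: Moves the arm, as the interface text tells. Its arguments: {"type":"object","properties":{"motion":{"type":"string"}},"required":["motion"]}

```bash
ls; mkdir -p pics
python3 - <<'E'
from plant import env
import cv2
for n in ("top","scene"):
    im=env.capture(n); cv2.imwrite(f"pics/{n}0.png",im[:,:,::-1])
    m=env.camera_model(n); print(n,m["K"].tolist(),m["k1"],m["camera_from_world"].round(4).tolist())
    for q in ["large_tray","small_tray","gouge","stone","brush","flat_tin","wax_jar","cork_block"]:
        print(q,[(round(float(d["score"]),2),[round(float(v)) for v in d["position"]],int(d["mask"].sum())) for d in env.cut_out(n,q)])
print(env.camera_model("wrist")); print(env.tip_extent, env.get_obs())
E
```

```text
pics
top [[380.57769708024506, 0.0, 318.7618475781164], [0.0, 380.57769708024506, 202.60255483405766], [0.0, 0.0, 1.0]] -0.05127245735415192 [[-0.0274, -0.9996, 0.0007, 0.0083], [0.9955, -0.0272, 0.0912, -0.4258], [-0.0912, 0.0032, 0.9958, -0.9235], [0.0, 0.0, 0.0, 1.0]]
large_tray [(0.58, [457, 174], 7216)]
small_tray [(0.86, [180, 171], 4099)]
gouge [(0.62, [322, 187], 580)]
stone [(0.84, [369, 241], 879), (0.73, [369, 182], 817), (0.73, [468, 291], 959)]
brush [(0.74, [316, 115], 788)]
flat_tin [(0.88, [267, 181], 532)]
wax_jar [(0.57, [264, 113], 601), (0.24, [180, 171], 4309)]
cork_block [(0.9, [368, 112], 1026), (0.48, [371, 181], 807)]
scene [[507.1593177888259, 0.0, 317.11510853144404], [0.0, 507.1593177888259, 198.87027440106957], [0.0, 0.0, 1.0]] -0.1056899157406156 [[0.8592, 0.5114, -0.0149, -0.3735], [-0.3542, 0.6157, 0.7039, 0.1069], [0.3691, -0.5996, 0.7101, -1.435], [0.0, 0.0, 0.0, 1.0]]
large_tray [(0.57, [258, 335], 10092)]
small_tray [(0.92, [402, 148], 2470)]
gouge [(0.55, [322, 221], 551)]
stone [(0.85, [253, 229], 1004), (0.8, [140, 279], 1125), (0.69, [308, 253]
[... 693 characters left out ...]
0.022 {'time': 0.9, 'q': array([ 1.14344336e+00,  2.99914789e-01,  1.52097205e+00, -1.38394673e-05,
        1.32067611e+00, -6.66094571e-02]), 'joint_velocities': array([ 6.68407503e-04, -7.60291160e-04,  1.25423361e-05,  7.39167296e-04,
        1.13031352e-03, -2.87856021e-04]), 'tau': array([ 2.35178222e-04, -5.43333435e+01, -3.61988497e+01, -1.51354388e-04,
        6.15566205e-04,  2.93466201e-05]), 'position': array([0.19414663, 0.51460111, 0.2532843 ]), 'ee_rot': array([5.63578054e-01, 3.09060784e+00, 4.01000249e-05]), 'contact_force': array([-0.07658628, -0.31630752, -0.954994  ]), 'moment': array([-0.04019063, -0.01194328, -0.00380715]), 'grip_force': 0.0, 'width': 0.9999171356115107}
```

View pics/top0.png

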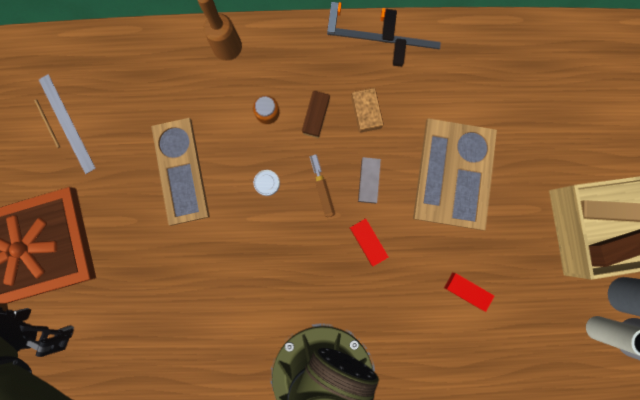

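View pics/scene0.png

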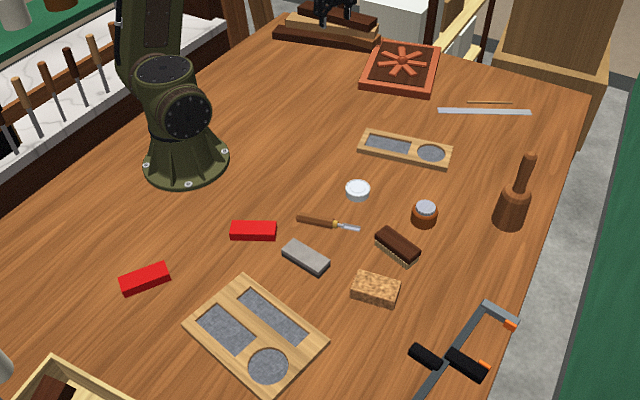

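The view is clear. Stone candidates in the top picture are red (369,241), red (468,291) and grey (369,182), so I take the grey one. The jar is at (264,113), the tin at (267,181), the brush (dark top) at (316,115), the gouge at (322,187), and the cork at (368,112) stays put. Next I fit the poses by silhouette and check with a crop.

```bash
cat > h.py <<'E'
import numpy as np, cv2
from scipy.optimize import minimize
from plant import env
def proj(cam,P):
    m=env.camera_model(cam); T=m["camera_from_world"]; c=P@T[:3,:3].T+T[:3,3]
    s=np.c_[c[:,0],-c[:,1]]/-c[:,2:]; s=s*(1+m["k1"]*(s**2).sum(1,keepdims=True))
    return s@m["K"][:2,:2].T+m["K"][:2,2]
def box(x0,x1,y0,y1,z0,z1): return np.array([[x,y,z] for x in(x0,x1) for y in(y0,y1) for z in(z0,z1)])/1e3
def cyl(r,z0,z1):
    a=np.linspace(0,2*np.pi,32,endpoint=False); return np.vstack([np.c_[r*np.cos(a),r*np.sin(a),0*a+z] for z in(z0,z1)])/1e3
M=dict(large_tray=[box(-130,130,-90,90,0,18)],small_tray=[box(-130,130,-50,50,0,18)],
 stone=[box(-55,55,-22.5,22.5,0,25)],brush=[box(-55,55,-22.5,22.5,20,40),box(-53,53,-19.5,19.5,0,20)],
 flat_tin=[cyl(32,0,24)],wax_jar=[cyl(32,0,38),cyl(24,38,52)],
 gouge=[box(-78,12,-13,13,5,21),box(-78,12,-5.4,5.4,0,26),box(12,30,-8,8,5,21),box(30,83,-8,8,8,18)],cork_block=[box(-50,50,-30,30,0,35)])
def render(cam,name,p,dz=0):
    im=np.zeros((400,640),np.uint8); c,s=np.cos(p[2]),np.sin(p[2])
    for v in M[name]:
        w=np.c_[v[:,0]*c-v[:,1]*s+p[0],v[:,0]*s+v[:,1]*c+p[1],v[:,2]+dz]
        h=cv2.convexHull(proj(cam,w).astype(np.float32))
        cv2.fillPoly(im,[np.round(h*16).astype(np.int32)],255,cv2.LINE_AA,4)
    return im/255.
def mask(cam,name,near=None):
    ds=env.cut_out(cam,name)
    if near is not None: ds=sorted(ds,key=lambda d:np.hypot(*(np.array(d["position"])-near)))
    m=ds[0]["mask"].astype(np.uint8)
    if "tray" in name:
        cs,_=cv2.findContours(m,cv2.RETR_EXTERNAL,cv2.CHAIN_APPROX_NONE); h=cv2.convexHull(np.vstack(cs)); cv2.fillPoly(m,[h],1)
    return m
def fit(name,masks,p0,dz=0):
    B={c:cv2.GaussianBlur(m.astype(float),(0,0),1.2) for c,m in masks.items()}
    def cost(p): return sum(np.abs(cv2.GaussianBlur(render(c,name,p,dz),(0,0),1.2)-b).sum()/b.sum() for c,b in B.items())
    p=p0; best=None
    for a in p0[2]:
        q=np.array([p0[0],p0[1],a])
        r=minimize(cost,q,method="Nelder-Mead",options=dict(initial_simplex=q+np.array([[0,0,0],[.015,0,0],[0,.015,0],[0,0,.2]]),xatol=1e-4,fatol=1e-4))
        if best is None or r.fun<best.fun-1e-3: best=r
    return best.x,best.fun
def ground(cam,uv,z):
    f=lambda q:((proj(cam,np.array([[q[0],q[1],z]]))[0]-uv)**2).sum()
    return minimize(f,[.5,0],method="Nelder-Mead",options=dict(xatol=1e-5,fatol=1e-4)).x
E
cat > m.py <<'E'
from h import *
top={"stone":(369,182),"wax_jar":(264,113)}; sc={"stone":(308,253)}
ims={c:env.capture(c) for c in("top","scene")}
for n in M:
    ms={"top":mask("top",n,top.get(n)),"scene":mask("scene",n,sc.get(n))}
    ys,xs=np.nonzero(ms["top"]); g=ground("top",np.array([xs.mean(),ys.mean()]),.02)
    for lab,mm in (("both",ms),("top",{"top":ms["top"]}),("scene",{"scene":ms["scene"]})):
        p,f=fit(n,mm,(g[0],g[1],[0.] if n in("flat_tin","wax_jar") else np.arange(0,6.28 if n=="gouge" else 3.1,.78)))
        print(n,lab,(p[:2]*1e3).round(1),round(float(np.degrees(p[2])),1),round(f,3))
        if lab=="both":
            for c in ims:
                cs,_=cv2.findContours((render(c,n,p)>.5).astype(np.uint8),0,1); ims[c]=cv2.drawContours(ims[c].copy(),cs,-1,(0,255,0),1)
cv2.imwrite("pics/fit0.png",np.vstack([cv2.resize(ims["top"][80:260,140:520],(760,360)),ims["scene"][120:360,:][:, :][:240,:640][:240].copy() if 0 else cv2.resize(ims["scene"][130:400,170:470],(267,240)) if 0 else cv2.copyMakeBorder(ims["scene"][140:380],0,0,60,60,0)])[:,:,::-1])
E
time python3 m.py
```

```text
large_tray both [-774.  1141.5] 589.3 2.0
large_tray top [540.6  -0.6] 37.1 1.994
large_tray scene [-970.  1085.2] 481.3 1.0
small_tray both [518.6 347.2] 11.7 0.059
small_tray top [524.9  50.1] 33.2 1.982
small_tray scene [519.1 346.1] 10.7 0.025
stone both [ 479.8 -129.8] 173.1 0.179
stone top [ 479.9 -130.6] -7.3 0.079
stone scene [ 480.3 -129.8] 173.3 0.092Traceback (most recent call last):
  File "m.py", line 5, in <module>
    ms={"top":mask("top",n,top.get(n)),"scene":mask("scene",n,sc.get(n))}
                                               ~~~~^^^^^^^^^^^^^^^^^^^^^
  File "h.py", line 25, in mask
    m=ds[0]["mask"].astype(np.uint8)
      ~~^^^
IndexError: list index out of range

real	0m44.535s
user	0m23.431s
sys	0m0.802s
```

```bash
python3 - <<'E'
s=open('h.py').read()
i=s.index("    f=lambda q:((proj"); s=s[:i]+"    return least_squares(lambda q:proj(cam,np.array([[q[0],q[1],z]]))[0]-uv,[.5,0]).x\n"
s=s.replace("import minimize","import minimize, least_squares")
s=s.replace("    ds=env.cut_out(cam,name)\n","    for _ in range(4):\n        ds=env.cut_out(cam,name)\n        if ds and (near is None or min(np.hypot(*(np.array(d['position'])-near)) for d in ds)<20): break\n        env.capture(cam)\n")
s=s.replace("    if \"tray\" in name:\n","    m=cv2.morphologyEx(m,cv2.MORPH_CLOSE,np.ones((5,5),np.uint8)); _,L,S,_c=cv2.connectedComponentsWithStats(m); m=(L==1+S[1:,4].argmax()).astype(np.uint8)\n    if \"tray\" in name:\n")
open('h.py','w').write(s)
s=open('m.py').read()
i=s.index('cv2.imwrite'); s=s[:i]+'cv2.imwrite("pics/fit0.png",np.vstack([cv2.resize(ims["top"][80:250,140:520],(760,340)),cv2.copyMakeBorder(ims["scene"][130:380],0,0,60,60,0)])[:,:,::-1])\n'
open('m.py','w').write(s)
E
python3 m.py
```

```text
large_tray both [ 492.1 -352.3] 169.4 0.03
large_tray top [ 491.6 -352.3] -10.8 0.014
large_tray scene [ 493.1 -352.3] -11.1 0.014
small_tray both [482.5  13.9] 28.2 8.202
small_tray top [485.8   6.2] 22.9 5.736
small_tray scene [-609.3 1377.7] -567.9 1.0
stone both [ 480.3 -129.3] 173.1 0.211
stone top [ 482.3 -129.6] -7.8 0.088
stone scene [ 479.4 -128.5] -10.6 0.103
brush both [651.7  -2.4] -18.4 0.259
brush top [649.7  -2. ] -15.0 0.153Traceback (most recent call last):
  File "m.py", line 8, in <module>
    p,f=fit(n,mm,(g[0],g[1],[0.] if n in("flat_tin","wax_jar") else np.arange(0,6.28 if n=="gouge" else 3.1,.78)))
        ~~~^^^^^^^^^^^^^^^^^^^^^^^^^^^^^^^^^^^^^^^^^^^^^^^^^^^^^^^^^^^^^^^^^^^^^^^^^^^^^^^^^^^^^^^^^^^^^^^^^^^^^^^
  File "h.py", line 39, in fit
    r=minimize(cost,q,method="Nelder-Mead",options=dict(initial_simplex=q+np.array([[0,0,0],[.015,0,0],[0,.015,0],[0,0,.2]]),xatol=1e-4,fatol=1e-4))
    res = _minimize_neldermead(fun, x0, args, callback, bounds=bounds,
                               **options)
    fxr = func(xr)
    fx = function(np.copy(x), *(wrapper_args + args))
  File "h.py", line 35, in cost
    def cost(p): return sum(np.abs(cv2.GaussianBlur(render(c,name,p,dz),(0,0),1.2)-b).sum()/b.sum() for c,b in B.items())
                        ~~~^^^^^^^^^^^^^^^^^^^^^^^^^^^^^^^^^^^^^^^^^^^^^^^^^^^^^^^^^^^^^^^^^^^^^^^^^^^^^^^^^^^^^^^^^^^^^^
  File "h.py", line 35, in <genexpr>
    def cost(p): return sum(np.abs(cv2.GaussianBlur(render(c,name,p,dz),(0,0),1.2)-b).sum()/b.sum() for c,b in B.items())
                                                    ~~~~~~^^^^^^^^^^^^^
  File "h.py", line 19, in render
    h=cv2.convexHull(proj(cam,w).astype(np.float32))
                     ~~~~^^^^^^^
  File "h.py", line 5, in proj
    m=env.camera_model(cam); T=m["camera_from_world"]; c=P@T[:3,:3].T+T[:3,3]
ValueError: time passes only in moves, steps and waits
```

```bash
python3 - <<'E'
s=open('h.py').read()
s=s.replace("def proj(","CM={c:env.camera_model(c) for c in('top','scene')}\ndef proj(",1).replace("m=env.camera_model(cam); T=","m=CM[cam]; T=")
open('h.py','w').write(s)
s=open('m.py').read()
a=s.index("top={"); b=s.index("ims=")
s=s[:a]+'''top=dict(large_tray=(457,174),small_tray=(180,171),gouge=(322,187),stone=(369,182),brush=(316,115),flat_tin=(267,181),wax_jar=(264,113),cork_block=(368,112))
sc=dict(large_tray=(258,335),small_tray=(402,148),gouge=(322,221),stone=(308,253),brush=(396,246),flat_tin=(356,190),wax_jar=(428,211),cork_block=(371,292))
'''+s[b:]
s=s.replace("for n in M:","MS={n:{'top':mask('top',n,top[n]),'scene':mask('scene',n,sc[n])} for n in M}\nfor n in M:",1)
c=s.index("    ms={"); d=s.index("    ys,xs"); s=s[:c]+"    ms=MS[n]\n"+s[d:]
open('m.py','w').write(s)
E
python3 m.py; python3 -c "
from plant import env;print(env.get_obs()['time'])"
```

```text
large_tray both [ 491.8 -352. ] -10.8 0.03
large_tray top [ 492.2 -351.2] -10.3 0.015
large_tray scene [ 493.5 -352.3] -11.0 0.012
small_tray both [519.1 347.6] 10.3 0.06
small_tray top [517.3 348.1] 11.0 0.023
small_tray scene [518.9 346.6] 10.7 0.029
stone both [ 479.8 -130.5] -6.9 0.268
stone top [ 480. -130.] -7.4 0.122
stone scene [ 479.3 -129. ] -5.0 0.131
brush both [648.3  -2.3] -16.9 0.258
brush top [649.8  -1.3] 165.0 0.154
brush scene [652.2  -4.1] -16.8 0.076
flat_tin both [481. 129.] 3.8 0.239
flat_tin top [479.3 126.5] 9.0 0.103
flat_tin scene [481.4 130.2] 1.5 0.117
wax_jar both [666.3 124.4] 5.8 0.33
wax_jar top [669.  125.8] 4.5 0.213
wax_jar scene [668.3 125.4] 1.6 0.103
gouge both [469.9 -10.7] 13.3 0.742
gouge top [470.4 -10.6] 375.9 0.301
gouge scene [463.7  -8.1] 372.0 0.427
cork_block both [ 659.5 -133.2] 191.1 0.299
cork_block top [ 658.  -131.3] 188.6 0.143
cork_block scene [ 661.2 -134.1] 12.4 0.132
2.8
```

View pics/fit0.png

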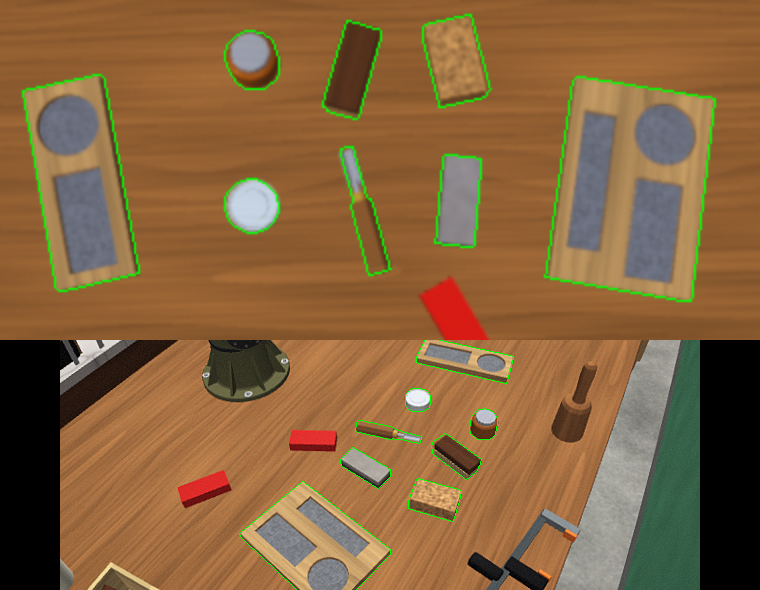

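The fit is good: all outlines match, the grey stone has its light side up, and the brush is on its bristles. The flat tin goes first.

Emit:
move_arm:
  motion: "2.86 -3.86 -1.2 0 0 1 1; 2.86 -3.86 -1.2 0 0 1 1; 2.86 -3.86 -1.2 0 0 1 1; 2.86 -3.86 -1.2 0 0 1 1; 2.86 -3.86 -1.2 0 0 1 1"

```text
time: 3.3
position: [0.3379, 0.32, 0.1931]
ee_rot: [0.427, 3.112, 0.001]
contact_force: [1.2, 0.9, 0.9]
width: 0.999
grip_force: 0.0
```

Emit:
move_arm:
  motion: "2.86 -3.86 -1.2 0 0 1 1; 2.86 -3.86 -1.2 0 0 1 1; 2.86 -3.86 -1.2 0 0 1 1; 2.86 -3.86 -1.2 0 0 1 1; 2.86 -3.86 -1.2 0 0 1 1"

```text
time: 3.8
position: [0.4812, 0.1267, 0.133]
ee_rot: [0.291, 3.127, 0.0]
contact_force: [0.9, 0.4, 0.3]
width: 0.998
grip_force: 0.0
```

Emit:
move_arm:
  motion: "0 0 0 0 0 0 1; 0 0 0 0 0 0 1"

```text
time: 4.0
position: [0.4803, 0.1278, 0.1329]
ee_rot: [-0.296, -3.127, 0.0]
contact_force: [-1.0, 1.0, -0.1]
width: 1.0
grip_force: 0.0
```

```bash
cat > w.py <<'E'
import sys
from h import *
from scipy.spatial.transform import Rotation as R
o=env.get_obs(); im=env.capture("wrist"); cv2.imwrite(sys.argv[1],im[:,:,::-1])
print(o["time"],o["position"].round(4),o["ee_rot"].round(3),o["width"])
m=env.camera_model("wrist"); T=np.eye(4); T[:3,:3]=R.from_rotvec(o["ee_rot"]).as_matrix(); T[:3,3]=o["position"]
CM["wrist"]=dict(K=m["K"],k1=m["k1"],camera_from_world=np.linalg.inv(T@m["T_tool_cam"]))
for a in sys.argv[2:]:
    n,x,y,yaw,dz=a.split(","); x,y,yaw,dz=float(x)/1e3,float(y)/1e3,np.radians(float(yaw)),float(dz)/1e3
    c=proj("wrist",np.array([[x,y,dz+.015]]))[0]
    ds=sorted(env.cut_out("wrist",n),key=lambda d:np.hypot(*(np.array(d["position"])-c)))
    if not ds: print(n,"none"); continue
    p,f=fit(n,{"wrist":ds[0]["mask"].astype(np.uint8)},(x,y,[yaw]),dz); print(n,(p[:2]*1e3).round(1),np.degrees(p[2]).round(1),round(f,3))
E
python3 w.py pics/w1.png flat_tin,480,128,0,0
```

```text
4.0 [0.4803 0.1278 0.1329] [-0.296 -3.127  0.   ] 1.0003206070768627
flat_tin none
```

View pics/w1.png

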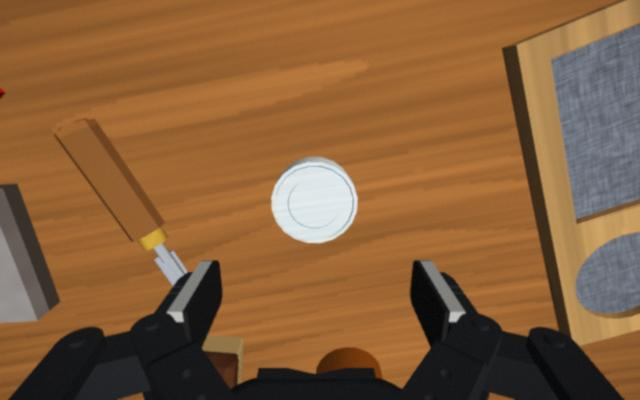

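```bash
sed -i 's/^    if not ds: print(n,"none"); continue/    if not ds: env.capture("wrist"); ds=sorted(env.cut_out("wrist",n),key=lambda d:np.hypot(*(np.array(d["position"])-c)))\n    print(n,"expected",c.round(),[d["position"] for d in ds])\n    if not ds: continue/' w.py; python3 w.py pics/w1.png flat_tin,480,128,0,0 gouge,470,-10,15,0 small_tray,518,347,11,0
python3 - <<'E'
from h import *
from scipy.spatial.transform import Rotation as R
o=env.get_obs();m=env.camera_model("wrist"); T=np.eye(4); T[:3,:3]=R.from_rotvec(o["ee_rot"]).as_matrix(); T[:3,3]=o["position"]
CM["wrist"]=dict(K=m["K"],k1=m["k1"],camera_from_world=np.linalg.inv(T@m["T_tool_cam"]))
print(ground("wrist",np.array([315,202.5]),.024))
E
```

```text
4.1 [0.4798 0.1292 0.1335] [0.291 3.128 0.   ] 0.9994206011055866
flat_tin expected [315. 198.] [[314.2, 198.8], [585.0, 159.0]]
flat_tin [482.3 125.5] 4.2 0.047
gouge expected [138. 217.] [[114.7, 187.4]]
gouge [470.3 -12.2] 13.6 0.278
small_tray expected [610. 194.] [[587.2, 158.5], [311.9, 199.9]]
small_tray [519.3 348. ] 10.5 0.01
[0.4806482  0.12807558]
```

Emit:
move_arm:
  motion: "0 0 -3.5 0 0 0 1; 0 0 -3.5 0 0 0 1; 0 0 -3.3 0 0 0 1; 0 0 0 0 0 0 0; 0 0 0 0 0 0 0"

```text
time: 4.9
position: [0.4802, 0.1288, 0.0311]
ee_rot: [-0.292, -3.127, 0.0]
contact_force: [3.4, 0.6, 0.1]
width: 0.712
grip_force: 64.9
```

Emit:
move_arm:
  motion: "0 0 0 0 0 0 0; 0 0 0 0 0 0 0; 0 0 0 0 0 0 0; 0 0 0 0 0 0 0; 0 0 0 0 0 0 0"

```text
time: 5.4
position: [0.4805, 0.1287, 0.031]
ee_rot: [0.292, 3.127, 0.0]
contact_force: [-1.3, 0.2, 6.9]
width: 0.711
grip_force: 65.6
```

Emit:
move_arm:
  motion: "0 0 3.5 0 0 0 0; 0 0 3.5 0 0 0 0; 0.7 -4.8 0.8 0 0 0 0; 0.7 -4.8 0.8 0 0 0 0; 0.7 -4.8 0.6 0 0 0 0"

```text
time: 5.9
position: [0.5013, -0.0169, 0.1232]
ee_rot: [0.29, 3.127, -0.0]
contact_force: [1.1, -0.3, -0.9]
width: 0.712
grip_force: 65.8
```

Emit:
move_arm:
  motion: "0.72 -4.8 0 0 0 0 0; 0.72 -4.8 0 0 0 0 0; 0.72 -4.8 0 0 0 0 0; 0.72 -4.8 0 0 0 0 0; 0.72 -4.8 0 0 0 0 0"

```text
time: 6.4
position: [0.537, -0.2575, 0.1223]
ee_rot: [-0.292, -3.128, -0.0]
contact_force: [0.8, 1.5, -0.3]
width: 0.715
grip_force: 65.8
```

Emit:
move_arm:
  motion: "0.72 -4.8 0 0 0 0 0; 0.72 -4.8 0 0 0 0 0; 0.72 -4.8 0 0 0 0 0; 0 0 0 0 0 0 0; 0 0 0 0 0 0 0"

```text
time: 6.9
position: [0.5582, -0.4, 0.1214]
ee_rot: [-0.294, -3.127, -0.001]
contact_force: [0.8, 0.1, -1.1]
width: 0.711
grip_force: 65.8
```

```bash
python3 w.py pics/w2.png large_tray,492,-352,-10.8,0
```

```text
6.9 [ 0.5582 -0.4     0.1214] [-2.940e-01 -3.127e+00 -1.000e-03] 0.7110356553160494
large_tray expected [369.  98.] [[382.3, 112.4]]
large_tray [ 466.7 -346.8] -11.2 0.101
```

View pics/w2.png

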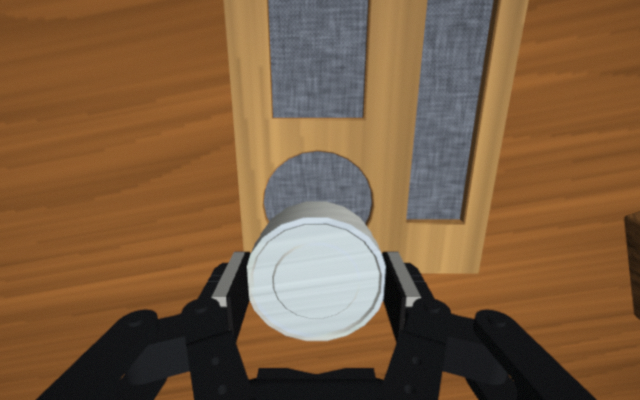

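```bash
cat > g.py <<'E'
# usage: g.py z_mm u,v ...  -> world mm from wrist pixels
import sys
from h import *
from scipy.spatial.transform import Rotation as R
o=env.get_obs();m=env.camera_model("wrist"); T=np.eye(4); T[:3,:3]=R.from_rotvec(o["ee_rot"]).as_matrix(); T[:3,3]=o["position"]
CM["wrist"]=dict(K=m["K"],k1=m["k1"],camera_from_world=np.linalg.inv(T@m["T_tool_cam"]))
for a in sys.argv[2:]: print(a,(ground("wrist",np.array(eval(a)),float(sys.argv[1])/1e3)*1e3).round(1))
E
python3 g.py 18 318.5,151 264,198 373,198 412,221 462,221 275,118 363,118
```

```text
318.5,151 [ 520.9 -389.8]
264,198 [ 547.3 -434.6]
373,198 [ 561.8 -357.3]
412,221 [ 584.9 -331.4]
462,221 [ 591.6 -295.4]
275,118 [ 493.7 -414.3]
363,118 [ 504.6 -356.6]
```

Emit:
move_arm:
  motion: "0.15 0.25 -3 0 0 0 0; 0 0 -3 0 0 0 0; 0 0 -1.2 0 0 0 0; 0 0 -0.6 0 0 0 0; 0 0 -0.2 0 0 0 0"

```text
time: 7.5
position: [0.5607, -0.3967, 0.0429]
ee_rot: [0.291, 3.127, -0.001]
contact_force: [0.9, 0.5, -0.4]
width: 0.714
grip_force: 65.8
```

Emit:
move_arm:
  motion: "0 0 0 0 0 0 0; 0 0 0 0 0 0 0.9; 0 0 0 0 0 0 0.9; 0 0 0 0 0 0 0.9; 0 0 0 0 0 0 0.9"

```text
time: 8.0
position: [0.5603, -0.397, 0.0426]
ee_rot: [0.292, 3.128, -0.0]
contact_force: [1.3, 1.0, 0.2]
width: 0.902
grip_force: 0.0
```

Emit:
move_arm:
  motion: "0 0 0 0 0 0 0.9; 0 0 4 0 0 0 0.9; 0 0 4 0 0 0 0.9; 0 0 0 0 0 0 0.9"

```text
time: 8.4
position: [0.562, -0.3983, 0.1288]
ee_rot: [0.291, 3.12, -0.008]
contact_force: [0.6, -0.0, 1.4]
width: 0.899
grip_force: 0.0
```

```bash
python3 w.py pics/w3.png flat_tin,559,-398,0,10
```

```text
8.4 [ 0.562  -0.3983  0.1288] [ 0.291  3.12  -0.008] 0.8991357954106796
flat_tin expected [317. 199.] [[315.9, 202.0]]
flat_tin [ 563.8 -398.1] 4.5 0.041
```

View pics/w3.png

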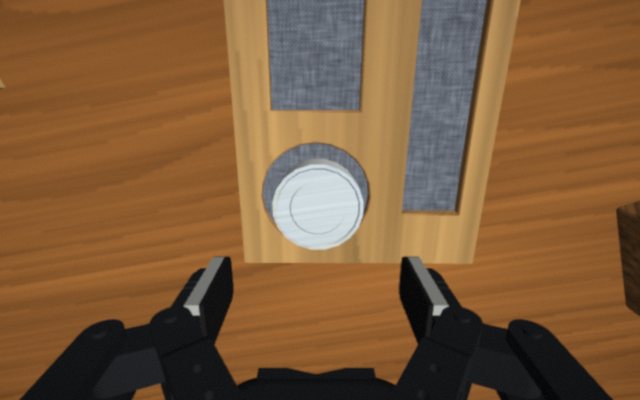

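Emit:
move_arm:
  motion: "-1.33 4.47 0 0 0 0.6 0.8; -1.33 4.47 0 0 0 0.6 0.8; -1.33 4.47 0 0 0 0.6 0.8; -1.33 4.47 0 0 0 0.6 0.8; -1.33 4.47 0 0 0 0.6 0.8"

```text
time: 9.0
position: [0.4923, -0.1715, 0.121]
ee_rot: [-0.21, -3.133, -0.001]
contact_force: [1.7, 1.0, 0.2]
width: 0.801
grip_force: 0.0
```

Emit:
move_arm:
  motion: "-1.33 4.47 0 0 0 0.4 0.8; 0 0 0 0 0 0 0.8; 0 0 0 0 0 0 0.8"

```text
time: 9.3
position: [0.4802, -0.1281, 0.1217]
ee_rot: [-0.197, -3.134, -0.0]
contact_force: [-0.0, -0.2, -0.2]
width: 0.802
grip_force: 0.0
```

```bash
python3 w.py pics/w4.png stone,480,-130,-7.4,0
```

```text
9.3 [ 0.4802 -0.1281  0.1217] [-0.197 -3.134 -0.   ] 0.8024050051885815
stone expected [314. 203.] [[310.9, 199.1], [326.2, 17.8]]
stone [ 481.2 -131.6] -7.1 0.022
```

View pics/w4.png

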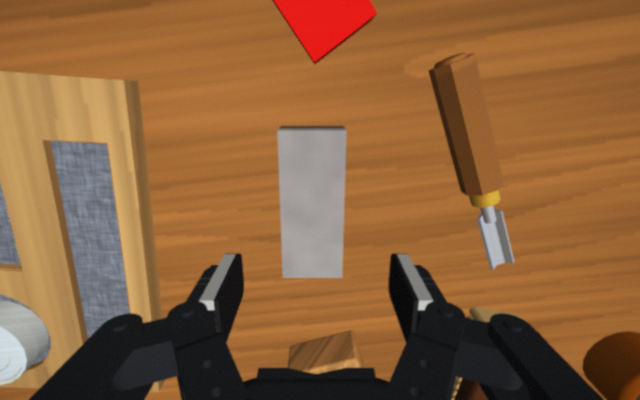

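Emit:
move_arm:
  motion: "0 -0.25 -4 0 0 0 0.8; 0 0 -4 0 0 0 0.8; 0 0 -1 0 0 0 0.8; 0 0 0 0 0 0 0; 0 0 0 0 0 0 0"

```text
time: 9.9
position: [0.4812, -0.1319, 0.0337]
ee_rot: [0.2, 3.134, -0.001]
contact_force: [0.9, -0.1, -2.9]
width: 0.512
grip_force: 61.8
```

Emit:
move_arm:
  motion: "0 0 0 0 0 0 0; 0 0 0 0 0 0 0; 0 0 0 0 0 0 0; 0 0 0 0 0 0 0; 0 0 0 0 0 0 0"

```text
time: 10.4
position: [0.4811, -0.1315, 0.0335]
ee_rot: [0.199, 3.133, -0.001]
contact_force: [-1.9, 0.3, 8.7]
width: 0.505
grip_force: 63.0
```

Emit:
move_arm:
  motion: "0 0 4 0 0 0 0; 0 0 4 0 0 0 0; -0.87 -4.89 0 0 0 -0.7 0; -0.87 -4.89 0 0 0 -0.7 0; -0.87 -4.89 0 0 0 -0.7 0"

```text
time: 10.9
position: [0.454, -0.2794, 0.1131]
ee_rot: [0.256, 3.13, -0.001]
contact_force: [1.5, -0.3, -3.4]
width: 0.504
grip_force: 63.0
```

Emit:
move_arm:
  motion: "-0.87 -4.89 0 0 0 -0.7 0; -0.87 -4.89 0 0 0 -0.8 0; 0 0 0 0 0 0 0; 0 0 0 0 0 0 0"

```text
time: 11.3
position: [0.4364, -0.3764, 0.1122]
ee_rot: [-0.3, -3.127, -0.001]
contact_force: [0.6, -0.2, -3.4]
width: 0.506
grip_force: 63.0
```

```bash
python3 w.py pics/w5.png
```

```text
11.3 [ 0.4364 -0.3764  0.1122] [-3.000e-01 -3.127e+00 -1.000e-03] 0.505646518350278
```

View pics/w5.png

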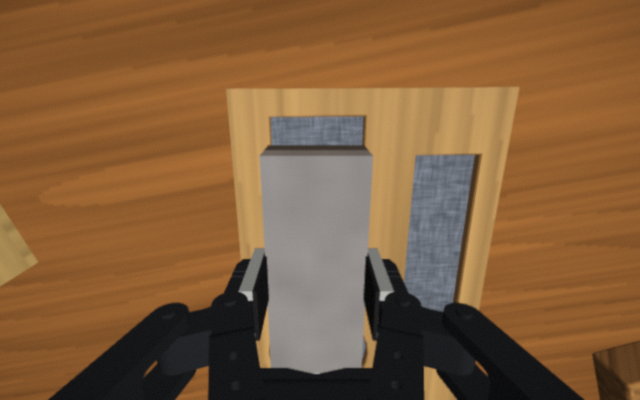

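Emit:
move_arm:
  motion: "0.05 0.1 -3 0 0 0 0; 0 0 -2.4 0 0 0 0; 0 0 -0.9 0 0 0 0; 0 0 -0.5 0 0 0 0; 0 0 0 0 0 0 0"

```text
time: 11.85
position: [0.4379, -0.3744, 0.0447]
ee_rot: [0.296, 3.127, -0.0]
contact_force: [0.1, -0.4, -1.9]
width: 0.507
grip_force: 62.9
```

Emit:
move_arm:
  motion: "0 0 0 0 0 0 0.75; 0 0 0 0 0 0 0.75; 0 0 0 0 0 0 0.75; 0 0 0 0 0 0 0.75; 0 0 4 0 0 0 0.75"

```text
time: 12.35
position: [0.4358, -0.3732, 0.0806]
ee_rot: [-0.297, -3.121, -0.008]
contact_force: [0.5, -0.6, 0.1]
width: 0.752
grip_force: 0.0
```

Emit:
move_arm:
  motion: "0 0 4 0 0 0 0.75; 0 0 0 0 0 0 0.75; 0 0 0 0 0 0 0.75"

```text
time: 12.65
position: [0.4376, -0.3749, 0.125]
ee_rot: [0.298, 3.126, -0.002]
contact_force: [-0.0, 0.1, 0.2]
width: 0.747
grip_force: 0.0
```

```bash
python3 w.py pics/w6.png stone,436,-375,-10.8,10 gouge,470,-11,15,0
```

```text
12.65 [ 0.4376 -0.3749  0.125 ] [ 2.980e-01  3.126e+00 -2.000e-03] 0.7471080267410302
stone expected [316. 204.] [[316.7, 204.9]]
stone [ 438.5 -375.5] -10.8 0.015
gouge expected [857. 150.] []
```

View pics/w6.png

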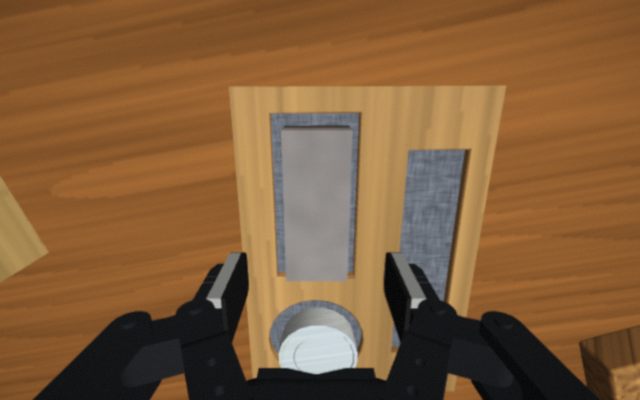

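Emit:
move_arm:
  motion: "0.16 4.49 0 0 0 3.1 0.65; 0.16 4.49 0 0 0 3.1 0.65; 0.16 4.49 0 0 0 3.1 0.65; 0.16 4.49 0 0 0 3.1 0.65; 0.16 4.49 0 0 0 3.1 0.65"

```text
time: 13.4
position: [0.445, -0.1485, 0.1238]
ee_rot: [0.13, -3.138, -0.001]
contact_force: [1.5, -0.1, -0.1]
width: 0.646
grip_force: 0.0
```

Emit:
move_arm:
  motion: "0.16 4.49 0 0 0 3.1 0.65; 0.16 4.49 0 0 0 3.1 0.65; 0.16 4.49 0 0 0 3.1 0.65; 0 0 0 0 0 0 0.65; 0 0 0 0 0 0 0.65"

```text
time: 13.9
position: [0.4501, -0.0149, 0.1239]
ee_rot: [0.384, -3.117, -0.0]
contact_force: [-0.4, -0.4, -0.5]
width: 0.652
grip_force: 0.0
```

```bash
python3 w.py pics/w7.png gouge,470,-11,15,0
```

```text
13.9 [ 0.4501 -0.0149  0.1239] [ 0.384 -3.117 -0.   ] 0.652465637339565
gouge expected [315. 227.] [[312.2, 203.4]]
gouge [470.  -11.9] 14.5 0.093
```

View pics/w7.png

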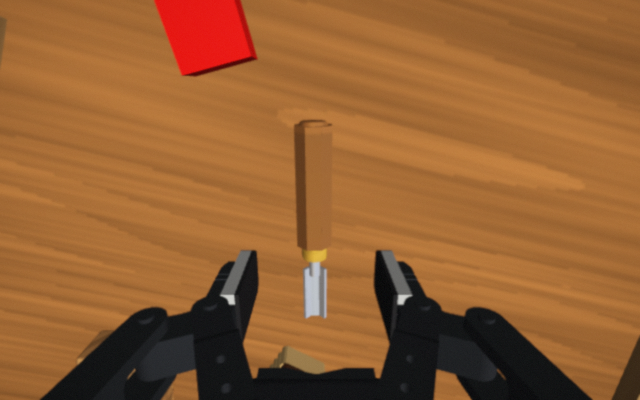

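```bash
python3 g.py 20 313,123 314,249; python3 g.py 8 315,318
```

```text
313,123 [394.5 -32.4]
314,249 [485.7  -9.3]
315,318 [556.    8.8]
```

Emit:
move_arm:
  motion: "0 -0.2 -4 0 0 0 0.65; 0 0 -4 0 0 0 0.65; 0 0 -1.2 0 0 0 0.65; 0 0 0 0 0 0 0; 0 0 0 0 0 0 0"

```text
time: 14.5
position: [0.451, -0.0181, 0.0335]
ee_rot: [-0.379, 3.117, -0.0]
contact_force: [-0.3, -0.1, 0.5]
width: 0.319
grip_force: 0.0
```

Emit:
move_arm:
  motion: "0 0 0 0 0 0 0; 0 0 0 0 0 0 0; 0 0 0 0 0 0 0; 0 0 0 0 0 0 0; 0 0 0 0 0 0 0"

```text
time: 15.0
position: [0.4512, -0.0178, 0.0338]
ee_rot: [-0.381, 3.116, -0.001]
contact_force: [-2.8, -1.9, 9.7]
width: 0.284
grip_force: 60.0
```

Emit:
move_arm:
  motion: "0 0 4 0 0 0 0; 0 0 4 0 0 0 0; 0 0 0 0 0 0 0; 0 0 0 0 0 0 0"

```text
time: 15.4
position: [0.4506, -0.0175, 0.1132]
ee_rot: [-0.381, 3.116, -0.001]
contact_force: [0.2, 0.4, -1.1]
width: 0.281
grip_force: 59.5
```

```bash
python3 w.py pics/w8.png
```

```text
15.4 [ 0.4506 -0.0175  0.1132] [-3.810e-01  3.116e+00 -1.000e-03] 0.2805951811393323
```

View pics/w8.png

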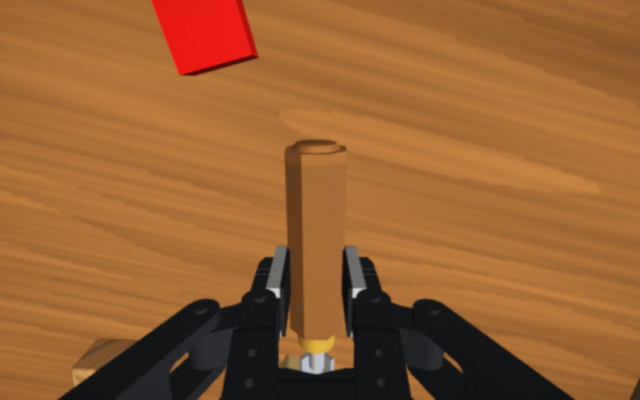

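```bash
python3 g.py 99 316,147; python3 g.py 99 316,337
```

```text
316,147 [393.9 -31.8]
316,337 [486.6  -8.7]
```

Emit:
move_arm:
  motion: "0.5 -4.63 0 0 0 -4.1 0; 0.5 -4.63 0 0 0 -4.1 0; 0.5 -4.63 0 0 0 -4.1 0; 0.5 -4.63 0 0 0 -4.1 0; 0.5 -4.63 0 0 0 -4.1 0"

```text
time: 15.95
position: [0.4746, -0.2507, 0.1108]
ee_rot: [-0.185, -3.134, -0.002]
contact_force: [1.1, 0.3, -0.6]
width: 0.276
grip_force: 59.6
```

Emit:
move_arm:
  motion: "0.5 -4.63 0 0 0 -4.1 0; 0 0 0 0 0 0 0; 0 0 0 0 0 0 0"

```text
time: 16.25
position: [0.4795, -0.2955, 0.1105]
ee_rot: [-0.294, -3.125, -0.002]
contact_force: [0.4, 0.3, -0.5]
width: 0.282
grip_force: 59.6
```

```bash
python3 w.py pics/w9.png; cp pics/w9.png /dev/null
```

```text
16.25 [ 0.4795 -0.2955  0.1105] [-2.940e-01 -3.125e+00 -2.000e-03] 0.2820388720526516
```

View pics/w9.png

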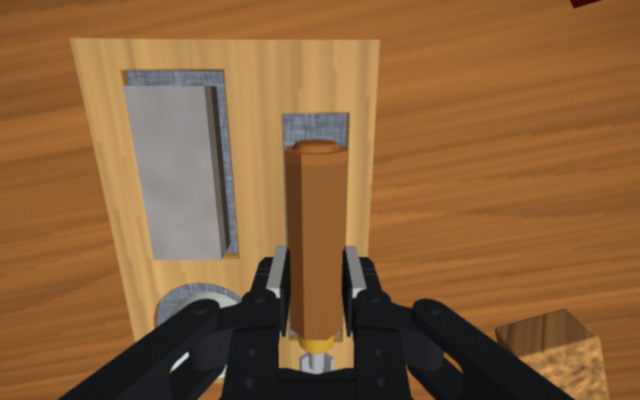

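```bash
python3 g.py 18 283,113 348,113; python3 g.py 96 316,147
```

```text
283,113 [ 411.6 -303.3]
348,113 [ 419.2 -263. ]
316,147 [ 423.1 -284.4]
```

Emit:
move_arm:
  motion: "0 0 -3 0 0 0 0; 0 0 -2.4 0 0 0 0; 0 0 -0.9 0 0 0 0; 0 0 -0.4 0 0 0 0; 0 0 0 0 0 0 0"

```text
time: 16.8
position: [0.4805, -0.2949, 0.0456]
ee_rot: [0.291, 3.128, -0.0]
contact_force: [-0.4, 0.0, 1.1]
width: 0.282
grip_force: 59.6
```

Emit:
move_arm:
  motion: "0 0 0 0 0 0 0.5; 0 0 0 0 0 0 0.5; 0 0 0 0 0 0 0.5; 0 0 0 0 0 0 0.5; 0 0 4 0 0 0 0.5"

```text
time: 17.3
position: [0.4783, -0.2941, 0.0817]
ee_rot: [-0.292, -3.121, -0.006]
contact_force: [1.6, -0.3, 0.2]
width: 0.501
grip_force: 0.0
```

Emit:
move_arm:
  motion: "0 0 4 0 0 0 0.5; 0 0 0 0 0 0 0.5; 0 0 0 0 0 0 0.5"

```text
time: 17.6
position: [0.4804, -0.2955, 0.126]
ee_rot: [0.292, 3.126, -0.001]
contact_force: [0.3, -0.2, -0.4]
width: 0.497
grip_force: 0.0
```

```bash
python3 w.py pics/w10.png gouge,502,-300,-10.8,10 flat_tin,561,-398,0,10
```

```text
17.6 [ 0.4804 -0.2955  0.126 ] [ 2.920e-01  3.126e+00 -1.000e-03] 0.49673023751560197
gouge expected [316. 233.] [[317.9, 207.7], [639.0, 360.5]]
gouge [ 500.6 -298.8] -10.4 0.079
flat_tin expected [210. 319.] [[204.6, 288.7], [189.3, 164.3]]
flat_tin [ 564.8 -398.9] -2.3 5.242
```

View pics/w10.png

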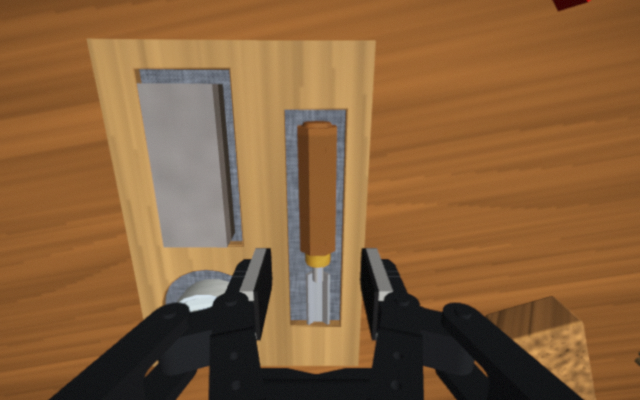

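Emit:
move_arm:
  motion: "2.42 4.18 0 0 0 -0.7 0.75; 2.42 4.18 0 0 0 -0.7 0.75; 2.42 4.18 0 0 0 -0.7 0.75; 2.42 4.18 0 0 0 -0.7 0.75; 2.42 4.18 0 0 0 -0.7 0.75"

```text
time: 18.25
position: [0.6016, -0.0844, 0.1241]
ee_rot: [-0.388, -3.116, -0.0]
contact_force: [0.3, -0.4, -0.5]
width: 0.749
grip_force: 0.0
```

Emit:
move_arm:
  motion: "2.42 4.18 0 0 0 -0.9 0.75; 2.42 4.18 0 0 0 -0.9 0.75; 0 0 0 0 0 0 0.75; 0 0 0 0 0 0 0.75; 0 0 0 0 0 0 0.75"

```text
time: 18.75
position: [0.6491, -0.0035, 0.1244]
ee_rot: [-0.437, -3.109, 0.0]
contact_force: [-0.1, 0.3, 0.7]
width: 0.755
grip_force: 0.0
```

```bash
python3 w.py pics/w11.png brush,650,-3,-16,0 wax_jar,667,125,0,0 cork_block,659,-133,10,0
```

```text
18.75 [ 0.6491 -0.0035  0.1244] [-0.437 -3.109  0.   ] 0.754904721615863
brush expected [317. 203.] [[321.0, 204.3]]
brush [652.3  -2.6] -16.3 0.068
wax_jar expected [495. 178.] [[501.9, 182.2]]
wax_jar [668.2 123.3] 7.0 0.046
cork_block expected [161. 256.] [[151.7, 250.5]]
cork_block [ 660.3 -134.2] 11.3 0.259
```

Emit:
move_arm:
  motion: "0.2 0 -4 0 0 0 0.75; 0 0 -3 0 0 0 0.75; 0 0 -1 0 0 0 0.75; 0 0 0 0 0 0 0; 0 0 0 0 0 0 0"

```text
time: 19.45
position: [0.6523, -0.003, 0.0469]
ee_rot: [0.437, 3.109, 0.0]
contact_force: [-0.3, -1.5, -0.3]
width: 0.511
grip_force: 64.2
```

Emit:
move_arm:
  motion: "0 0 0 0 0 0 0; 0 0 0 0 0 0 0; 0 0 0 0 0 0 0; 0 0 0 0 0 0 0; 0 0 0 0 0 0 0"

```text
time: 19.95
position: [0.652, -0.0027, 0.0461]
ee_rot: [0.436, 3.11, 0.0]
contact_force: [-2.3, -0.2, 5.8]
width: 0.508
grip_force: 65.2
```

Emit:
move_arm:
  motion: "0 0 4 0 0 0 0; 0 0 4 0 0 0 0; -2.27 4.26 0 0 0 3.3 0; -2.27 4.26 0 0 0 3.3 0; -2.27 4.26 0 0 0 3.3 0"

```text
time: 20.45
position: [0.5825, 0.1262, 0.1254]
ee_rot: [0.164, 3.137, 0.0]
contact_force: [0.8, 0.3, -0.8]
width: 0.512
grip_force: 64.4
```

Emit:
move_arm:
  motion: "-2.27 4.26 0 0 0 3.3 0; -2.27 4.26 0 0 0 3.3 0; -2.27 4.26 0 0 0 3.3 0; -2.27 4.26 0 0 0 3.3 0; -2.27 4.26 0 0 0 3.3 0"

```text
time: 20.95
position: [0.4688, 0.3396, 0.1254]
ee_rot: [-0.289, 3.128, 0.0]
contact_force: [0.6, -0.0, -0.6]
width: 0.505
grip_force: 64.4
```

Emit:
move_arm:
  motion: "0 0 0 0 0 0 0; 0 0 0 0 0 0 0"

```text
time: 21.15
position: [0.4695, 0.3388, 0.1251]
ee_rot: [0.288, -3.128, 0.0]
contact_force: [0.3, -0.8, -1.9]
width: 0.506
grip_force: 64.3
```

```bash
python3 w.py pics/w12.png brush,469.4,338.3,10.6,80
python3 - <<'E'
import cv2,numpy as np
im=cv2.imread("pics/w12.png"); h=cv2.cvtColor(im,cv2.COLOR_BGR2HSV)
m=((h[:,:,1]<90)&(h[:,:,2]>80)).astype(np.uint8)
_,L,S,C=cv2.connectedComponentsWithStats(m)
for s,c in zip(S,C):
    if s[4]>300: print(s,c.round())
E
```

```text
21.15 [0.4695 0.3388 0.1251] [ 0.288 -3.128  0.   ] 0.5060816867979324
brush expected [316. 253.] [[317.6, 252.9]]
brush [470.7 338.5] 11.0 0.109
[     0      0    640    400 247795] [317. 197.]
[ 272  115   88   36 2959] [316. 131.]
[238 248  27  54 623] [251. 274.]
[367 248  27  54 629] [380. 274.]
[ 568  305   45   95 3352] [591. 353.]
[  0 376  36  24 642] [ 14. 390.]
```

```bash
python3 g.py 18 272,115 360,115
```

```text
272,115 [414.1 296.6]
360,115 [403.4 354.9]
```

Emit:
move_arm:
  motion: "0 0 -3 0 0 0 0; 0 0 -2.4 0 0 0 0; 0 0 -0.9 0 0 0 0; 0 0 -0.5 0 0 0 0; 0 0 0 0 0 0 0"

```text
time: 21.75
position: [0.4705, 0.3377, 0.0575]
ee_rot: [-0.284, 3.129, 0.0]
contact_force: [0.1, -0.1, -1.2]
width: 0.511
grip_force: 64.3
```

Emit:
move_arm:
  motion: "0 0 0 0 0 0 0.75; 0 0 0 0 0 0 0.75; 0 0 0 0 0 0 0.75; 0 0 0 0 0 0 0.75; 0 0 4 0 0 0 0.75"

```text
time: 22.25
position: [0.4681, 0.3369, 0.0936]
ee_rot: [0.285, -3.121, 0.006]
contact_force: [0.0, 0.1, -0.2]
width: 0.748
grip_force: 0.0
```

Emit:
move_arm:
  motion: "0 0 3 0 0 0 0.75; 0 0 0 0 0 0 0.75; 0 0 0 0 0 0 0.75"

```text
time: 22.55
position: [0.4702, 0.3382, 0.1277]
ee_rot: [-0.285, 3.128, 0.001]
contact_force: [-0.3, -0.1, -0.3]
width: 0.752
grip_force: 0.0
```

```bash
python3 w.py pics/w13.png brush,469.4,338.3,10.6,10 small_tray,518.5,347.5,10.6,0
```

```text
22.55 [0.4702 0.3382 0.1277] [-2.850e-01  3.128e+00  1.000e-03] 0.7519326679873749
brush expected [317. 204.] [[318.2, 207.2]]
brush [472.3 337.2] 9.6 0.07
small_tray expected [317. 258.] [[350.1, 230.3]]
small_tray [519.1 347.4] 10.8 0.524
```

Emit:
move_arm:
  motion: "3.3 -3.57 0 0 0 0 1; 3.3 -3.57 0 0 0 0 1; 3.3 -3.57 0 0 0 0 1; 3.3 -3.57 0 0 0 0 1; 3.3 -3.57 0 0 0 0 1"

```text
time: 23.2
position: [0.6358, 0.1579, 0.1262]
ee_rot: [0.285, -3.127, 0.0]
contact_force: [0.6, -0.3, 0.8]
width: 0.996
grip_force: 0.0
```

Emit:
move_arm:
  motion: "3.3 -3.57 0 0 0 0 1; 0 0 0 0 0 0 1; 0 0 0 0 0 0 1"

```text
time: 23.5
position: [0.6679, 0.123, 0.1257]
ee_rot: [0.283, -3.127, -0.0]
contact_force: [0.1, 1.3, 0.1]
width: 1.006
grip_force: 0.0
```

```bash
python3 w.py pics/w14.png wax_jar,667,125,0,0
```

```text
23.5 [0.6679 0.123  0.1257] [ 0.283 -3.127 -0.   ] 1.0056777526359932
wax_jar expected [319. 201.] [[316.9, 207.3]]
wax_jar [668.2 122.9] 4.7 0.046
```

Emit:
move_arm:
  motion: "0 0.1 -4 0 0 0 1; 0 0 -4 0 0 0 1; 0 0 -1 0 0 0 1; 0 0 0 0 0 0 0; 0 0 0 0 0 0 0"

```text
time: 24.1
position: [0.6688, 0.1256, 0.0398]
ee_rot: [-0.286, 3.126, 0.0]
contact_force: [1.0, 0.3, -0.1]
width: 0.725
grip_force: 65.2
```

Emit:
move_arm:
  motion: "0 0 0 0 0 0 0; 0 0 0 0 0 0 0; 0 0 0 0 0 0 0; 0 0 0 0 0 0 0; 0 0 4 0 0 0 0"

```text
time: 24.6
position: [0.6659, 0.1246, 0.0735]
ee_rot: [0.285, -3.121, 0.0]
contact_force: [0.9, -0.6, -2.0]
width: 0.722
grip_force: 66.8
```

Emit:
move_arm:
  motion: "0 0 4 0 0 0 0; -1.25 3.95 0 0 0 0 0; -1.25 3.95 0 0 0 0 0; -1.25 3.95 0 0 0 0 0; -1.25 3.95 0 0 0 0 0"

```text
time: 25.1
position: [0.6175, 0.2843, 0.1182]
ee_rot: [-0.285, 3.128, 0.0]
contact_force: [0.4, -0.5, -1.4]
width: 0.723
grip_force: 66.8
```

Emit:
move_arm:
  motion: "-1.25 3.95 0 0 0 0 0; -1.25 3.95 0 0 0 0 0; 0 0 0 0 0 0 0; 0 0 0 0 0 0 0"

```text
time: 25.5
position: [0.5926, 0.3627, 0.1177]
ee_rot: [-0.288, 3.128, 0.0]
contact_force: [0.2, -0.5, -2.0]
width: 0.721
grip_force: 66.8
```

```bash
python3 w.py pics/w15.png wax_jar,592,361,0,80
python3 - <<'E'
import cv2,numpy as np
im=cv2.imread("pics/w15.png"); h=cv2.cvtColor(im,cv2.COLOR_BGR2HSV)
m=((h[:,:,0]>95)&(h[:,:,0]<135)&(h[:,:,1]>25)).astype(np.uint8)
_,L,S,C=cv2.connectedComponentsWithStats(m)
for s,c in zip(S,C):
    if s[4]>200: print(s,c.round())
E
```

```text
25.5 [0.5926 0.3627 0.1177] [-0.288  3.128  0.   ] 0.7209973834879955
wax_jar expected [314. 259.] [[315.7, 273.4]]
wax_jar [591.6 362. ] 5.7 0.072
[     0      0    640    400 235814] [320. 190.]
[ 270    0   94  115 1298] [340.  78.]
[ 262  152  107   61 3584] [314. 178.]
[ 391  286  178  114 4919] [464. 355.]
[  52  303  231   97 6665] [165. 361.]
[ 266  370  125   30 1394] [329. 387.]
```

```bash
python3 g.py 18 315.5,152
```

```text
315.5,152 [555.1 353.4]
```

Emit:
move_arm:
  motion: "0.1 -0.1 -3 0 0 0 0; 0 0 -2.4 0 0 0 0; 0 0 -1 0 0 0 0; 0 0 -0.6 0 0 0 0; 0 0 0 0 0 0 0"

```text
time: 26.1
position: [0.5951, 0.3603, 0.0496]
ee_rot: [-0.284, 3.127, 0.001]
contact_force: [-2.7, -3.0, 5.7]
width: 0.718
grip_force: 67.7
```

Emit:
move_arm:
  motion: "0 0 0 0 0 0 0.9; 0 0 0 0 0 0 0.9; 0 0 0 0 0 0 0.9; 0 0 0 0 0 0 0.9; 0 0 4 0 0 0 0.9"

```text
time: 26.6
position: [0.5919, 0.3596, 0.0821]
ee_rot: [0.285, -3.12, 0.006]
contact_force: [-0.2, 0.7, -0.8]
width: 0.897
grip_force: 0.0
```

Emit:
move_arm:
  motion: "0 0 4.5 0 0 0 0.9; -2.5 -2.5 3.5 0 0 0 0.9; -2.5 -2.5 3.5 0 0 0 0.9; -2.5 -4 0 0 0 0 0.9; -2.5 -4 0 0 0 0 0.9"

```text
time: 27.1
position: [0.4931, 0.2299, 0.2033]
ee_rot: [-0.287, 3.126, 0.001]
contact_force: [0.4, -1.4, 0.1]
width: 0.897
grip_force: 0.0
```

Emit:
move_arm:
  motion: "-2.5 -4 0 0 0 0 0.9; -2.5 -4 0 0 0 0 0.9; 0 0 0 0 0 0 0.9; 0 0 0 0 0 0 0.9"

```text
time: 27.5
position: [0.4443, 0.1506, 0.203]
ee_rot: [-0.283, 3.127, 0.001]
contact_force: [0.1, 1.0, -0.1]
width: 0.903
grip_force: 0.0
```

```bash
cat > f.py <<'E'
from h import *
ims={c:env.capture(c) for c in("top","scene")}
for c in ims: cv2.imwrite(f"pics/fin_{c}.png",ims[c][:,:,::-1])
P=dict(stone=(436.5,-375,-10.8),flat_tin=(560,-399,0),gouge=(502,-300,-10.8),brush=(470,338,10.6),wax_jar=(593,361,0),large_tray=(492,-352,-10.8),small_tray=(518.5,347.5,10.6),cork_block=(659.5,-133,10))
T={}
for n in ["large_tray","small_tray","stone","flat_tin","gouge","brush","wax_jar","cork_block"]:
    x,y,a=P[n]; dz=0 if n in("large_tray","small_tray","cork_block") else .010
    ms={c:mask(c,n,proj(c,np.array([[x/1e3,y/1e3,dz+.02]]))[0]) for c in ims}
    for c in [("top",),("scene",)]:
        try:
            p,f=fit(n,{k:ms[k] for k in c},(x/1e3,y/1e3,[np.radians(a)]),dz); print(n,c,(p[:2]*1e3).round(1),np.degrees(p[2]).round(1),round(f,3))
        except Exception as e: print(n,c,e)
cv2.imwrite("pics/fin.png",np.vstack([cv2.resize(ims["top"][80:250,140:520],(760,340)),cv2.copyMakeBorder(ims["scene"][130:380],0,0,60,60,0)])[:,:,::-1])
E
python3 f.py
```

```text
large_tray ('top',) [ 491.2 -351.6] -10.9 0.014
large_tray ('scene',) [ 493.3 -351.7] -10.8 0.02
small_tray ('top',) [625.7 367.7] 6.9 1.348
small_tray ('scene',) [518.5 347.5] 10.6 0.084
stone ('top',) [ 437.3 -373.4] -12.1 0.082
stone ('scene',) [ 436.8 -374.2] -12.8 0.081
flat_tin ('top',) [ 561.2 -395.6] 5.3 0.216
flat_tin ('scene',) [ 561.9 -397.7] 5.9 0.085
gouge ('top',) [ 500.2 -298.1] -11.3 0.182
gouge ('scene',) [ 497.1 -297.7] -10.2 0.249Traceback (most recent call last):
  File "f.py", line 8, in <module>
    ms={c:mask(c,n,proj(c,np.array([[x/1e3,y/1e3,dz+.02]]))[0]) for c in ims}
          ~~~~^^^^^^^^^^^^^^^^^^^^^^^^^^^^^^^^^^^^^^^^^^^^^^^^^
  File "h.py", line 29, in mask
    m=ds[0]["mask"].astype(np.uint8)
      ~~^^^
IndexError: list index out of range
```

Emit:
move_arm:
  motion: "-1.5 -4 2 0 0 0 0.9; -1.5 -4 2 0 0 0 0.9; -1.5 -4 2 0 0 0 0.9; -1.5 -4 1 0 0 0 0.9; 0 0 0 0 0 0 0.9"

```text
time: 29.35
position: [0.3833, -0.0122, 0.2738]
ee_rot: [-0.279, 3.126, -0.002]
contact_force: [0.4, 0.3, -0.5]
width: 0.899
grip_force: 0.0
```

```bash
python3 - <<'E'
s=open('f.py').read()
l=s[s.index('cv2.imwrite("pics/fin.png"'):]; s=s.replace(l,'').replace('P=dict',l+'P=dict',1)
s=s.replace('["large_tray","small_tray","stone","flat_tin","gouge","brush"','["small_tray","brush"')
s=s.replace('    ms={c:','    try: ms={c:').replace(' for c in ims}\n    for',' for c in ims}\n    except IndexError: print(n,"missed"); continue\n    for')
open('f.py','w').write(s)
E
python3 f.py
```

```text
small_tray ('top',) [519.  348.5] 10.3 0.033
small_tray ('scene',) [519.1 347.2] 10.6 0.057
brush ('top',) [470.5 336. ] 13.3 0.175
brush ('scene',) [469.1 333.8] 8.1 0.13
wax_jar ('top',) [592.4 359.5] 9.8 0.165
wax_jar ('scene',) [594.9 360. ] 1.9 0.097
cork_block ('top',) [ 662.  -129.9] 10.9 0.137
cork_block ('scene',) [ 659.2 -133.4] 11.5 0.129
```

View pics/fin.png

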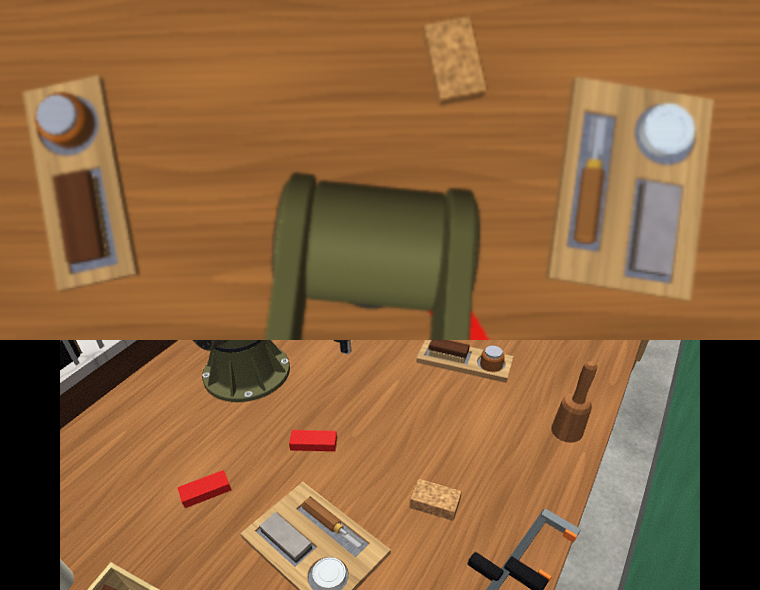

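The final picture shows all five items seated flat in their pockets, with the cork untouched. I'm handing in.

```bash
python3 -c "
from plant import env
print(env.sign_off())"
```

```text
the job is handed in; nothing more can be done
None
```

The job is handed in at about 30 s on the clock: gouge, stone and tin sit in the large tray, brush and jar in the small tray, all looked fully home in the last pictures, and the cork block was not touched; sign-off returned no verdict.

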